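Hold the relay gate ajar past its sagging bolt

ROBOT

A 6-joint arm with a two-finger parallel gripper is mounted at the origin on the work surface. World frame = base frame: x ahead of the robot, y to its left, z up, the work surface at z = 0. Lengths are in mm, angles in rad, forces in N, time in s.
With the tool pointing down it reaches from about 350 to 875 mm from the base axis. Payload 4.2 kg.
Tool frame: the origin (TCP) lies between the finger pads; the fingertips stand 25 mm ahead of it and the grasp point (between the pads) lies 6 mm ahead of it; z points along the fingers, y is the line along which they close (so a half turn about z gives the same grasp; the last joint's range is limited). The gripper opens to 85 mm and grips with 20 to 120 N. Pads are 22 mm wide; open, the fingers measure 114 mm over their backs; the gripper's body (76 mm by 85 mm) begins 54 mm behind the grasp point. The pads swing forward as they close: fully open they stand 13 mm farther back than shut.
Start: joints at [-0.978, 0.385, 0.008, 0, -1.194, -0.259], TCP at [204.787, -590.476, 227.912] pointing down, gripper open.
Joint ranges: [-3.14, 3.14], [-1.21, 2.06], [-1.07, 1.41], [-3.16, 2.05], [-2.99, -0.16], [-3.1, 3.1]. Speed limits (rad/s): [2.79, 2.79, 3.14, 3.14, 3.14, 3.14].

INTERFACE

Orientations are given as a unit quaternion [x, y, z, w].
In Python, from bench import arm gives the robot as it stands.
- The arm moves only by the shell command python3 -m pendant 'ROWS'. ROWS is JSON, a list of rows, each a list of 7 numbers: the shift along the tool's x, y, z in m, then the turn, a rotation vector about the tool's x, y, z in degrees, then the finger opening in m, from 0 to 0.0854. In form: [[x, y, z, wx, wy, wz, fingers], ...]. A call has 1 to 12 rows; each row shifts and turns the commanded pose from where the row before left it, along the tool's axes as they then stand; what a row does not reach is not made up. A row lasts 1/10 s, in which the tool goes at most 50 mm and 8.59 degrees, less where a joint would pass 70% of its speed; a pose out of reach is approached as far as the arm can. A call is refused whole if a number of a shift passes 0.05 or a number of a turn 8.59, either way. A call with a gripper value outside its range is refused whole. The fingers move at their own pace and stop on an object; the grip force is fixed at half the most. Time passes only in rows, so rows that do not move let the fingers close. It gives the time, the measured TCP pose, the force, the opening and the grip force at its end, in the units of the state.
- arm.read_state(): the state, without advancing time (a new reading comes with each control period).
- arm.get_image(name): name is "side" or "top" or "wrist"; returns a dict with "image" (384x512x3 uint8, red, green, blue), "fx", "fy", "cx", "cy" (pixels), "xyz" and "rotation" of the camera in the world. Camera axes: x right, y down, z forward; pixel columns grow to the right and rows downward; lengths in mm; the calibration is good to about 2 mm. A picture is of the moment at which its call begins. There is no depth.
- arm.job_done(): hands the job in; it is judged then, once.
The state is a dict: "clock": time; "joints": joint angles; "joint_vel": joint speeds; "joint_efforts": joint torques, N m; "position": TCP position; "ee_rot": TCP orientation; "contact_force": force on the tool from outside, world axes, zero at the start; "wrist_torque": the same for the moment, N m; "gripper_width": finger opening in mm; "grasp_force": force on a finger pad.
Only numpy, scipy, OpenCV 4.12 (cv2) and the standard library are available. Lean on these libraries where they do the work, as an engineer would, in place of code of your own. Each camera call takes 0.05 s, during which the arm holds its last target. There are 200 camera calls.

TASK

On the small green relay case, turn the brass collar by its upright paddle until its notch squarely faces the white tail of the bolt. Then take the bolt's black knob, lift the sagging bolt over the red bent lip of its keeper while drawing it back as far as it goes into the notch, and pull the gate about 20 degrees ajar. Finish still gripping the black knob, with the bolt drawn and the sprung gate held at that angle; do not disturb the lamp, plug tip, key cap or adjuster lying about.

Things in the scene. Friction and masses are not known exactly. Their poses are not given: they have to be found in the camera images.
- case: Green relay case fixed to the desk, 140 deep x 270 wide x 148 mm high. Origin at desk level, mid-width, in the plane of the closed gate's front face; own x points into the case (away from the robot), y left along the gate, z up. Only knob, paddle and small things on its roof stand above 148. A shallow drawer at its foot (below 50 mm, out to 41 mm in front of the gate) is ajar and not used.
- keeper_lip (a point): Top of the keeper's red bent lip (3 mm thick), 122.5 mm above the desk. The keeper is an open-topped brass trough on the case's right post; the lip closes its gate-side end. A nib under the bolt's tip hangs 6.5 mm below the lip's top, behind it; the trough's front wall holds the tip, hence the gate, until the bolt is drawn about 15 mm.
- gate (a joint): Dark barred gate in the case's front, 211 mm wide, 56 to 146 mm above the desk. Vertical hinge line at case x = 0, y = +130 mm (left). Radians, 0 closed, grows as the right edge swings towards the robot (clockwise from above), stop at 1.2; 20 degrees is 0.35. A spring shuts it when let go: 0.24 N m closed, 0.52 N m at 0.35 rad (about 3 N at the knob).
- collar (a joint): Turn of the brass notched collar on a bracket on the gate's front. Radians, counter-clockwise from above positive, 0 when the notch squarely faces the bolt's tail (case -y); starts well to the positive side, turns from -0.7 to 1.6, stays where left (friction 0.04 N m). Turned away it stops the bolt after 7 to 10 mm of draw; the tail enters freely within about 0.2 rad of 0.
- collar_grip (a point): Point on the collar's vertical axis to grip its paddle, 182 mm above the desk; gate closed: case x = -28, y = +30 mm. Paddle: upright brass blade 10 mm thick, 26 long, from 148 to 194 above the desk, centred on the axis; its length points along the notch (along case y at joint 0), its notch-side end is white. The collar below is 48 mm across, 34 high.
- collar_notch (a point): Middle of the mouth of the notch at the collar's top rim, 24 mm from the axis, 148 mm above the desk. The notch is 16 mm wide, 18 mm deep and open through the full height.
- knob: Black upright round knob of the bolt, 16 mm diameter, 40 tall, its lower end 28 mm above the rod. Origin on the rod's axis below the knob; at the start case x = -28, y = -65 mm, 128 mm above the desk. Moves rigidly with the rod: 10 mm thick, tip with nib 43 mm to the right of the origin, white 6 mm tail end 67 mm to its left.
- knob_grip (a point): Point on the knob's vertical axis at which to grip it, 54 mm above the rod's axis (182 mm above the desk at the start); fingers may close in any level direction. The knob moves with the rod and the gate.
- draw (a joint): Draw of the bolt along the gate towards the collar (case +y while the gate is shut). Metres, 0 shut, stop at 0.024. A light spring pushes it shut (1.2 N at 0, 3.1 N at 0.024). The gate is free from about 0.015.
- lift (a joint): Lift of the bolt rod in its worn barrel. Metres, 0 sagged, stop at 0.014; it falls back by its own weight (under 2 N). It must be over 0.0065 for the nib to clear the lip, while draw goes from about 0.002 to 0.010; after that the height no longer matters.
- lamp: Chrome signal lamp with a green lens, 30 mm across, 37 mm high, standing on the desk in front of the case; origin at the centre of its foot. Not to be disturbed.
- plug_tip: Tinned plug tip with red body, 50 x 14 x 14 mm, lying on the desk in front of the case; origin under the joint of body and pin. Not to be disturbed.
- key_cap: Amber key cap, 30 x 22 x 14 mm, lying on the case's roof; origin at the centre of its underside. Not to be disturbed.
- adjuster: Flat steel relay adjuster, 123 x 16 x 5 mm, lying on the case's roof along its width; origin near the middle of its underside. Not to be disturbed.

How it is judged (in metres and radians):
On the way, in this order (a step that is already met when the one before it is completed fails the run):
1. the collar is turned so that its notch faces the bolt's tail (within 0.2 rad), the bolt not yet drawn (value of joint collar between -0.2 and 0.2 rad and value of joint draw below 0.006 m), for 0.2 s.
2. the bolt is lifted over the keeper's lip and drawn into the notch (over 17 mm) (value of joint draw above 0.017 m), for 0.2 s.
At the end, for the whole second after the job is handed in: The gate stands still at 0.21 to 0.49 rad (12 to 28 degrees) ajar, the bolt is drawn over 15 mm with its tail in the collar's notch (collar within 0.35 rad), and the fingers still grip the black knob with over 1.5 N; lamp, plug tip, key cap and adjuster are within 20 mm of where they began (value of joint gate between 0.21 and 0.49 rad and value of joint collar between -0.35 and 0.35 rad and value of joint draw above 0.015 m and contact force between the fingers and knob above 1.5 N and velocity of joint gate between -0.1 and 0.1 rad/s and distance of each of lamp, plug_tip, key_cap, adjuster from where it was at the start of the episode below 0.02 m); the arm keeps its last pose, push and grip.
It fails at once if the lamp is pushed more than 20 mm or tipped over (distance of lamp from where it was at the start of the episode above 0.02 m or angle between lamp's own z axis and vertical above 0.6 rad).
It fails at once if the plug tip is pushed more than 20 mm or tipped over (distance of plug_tip from where it was at the start of the episode above 0.02 m or angle between plug_tip's own z axis and vertical above 0.6 rad).
It fails at once if the key cap is pushed more than 20 mm or tipped over (distance of key_cap from where it was at the start of the episode above 0.02 m or angle between key_cap's own z axis and vertical above 0.6 rad).
It fails at once if the adjuster is pushed more than 20 mm or tipped over (distance of adjuster from where it was at the start of the episode above 0.02 m or angle between adjuster's own z axis and vertical above 0.6 rad).
It also fails if it takes over 45 s, if anything falls off the work surface, if the arm or the gripper's body presses on something with over 40 N, if the wrist force passes 120 N, or if a joint passes its speed limit or range.

## Working session

There is one attempt and no reset: what is moved stays moved. The work goes in short steps, Python scripts to look and compute and a shell command to move; the robot and the scene stay as the last step left them, time stands still between calls to the robot, and variables do not carry over. Pictures are saved under pics/ and viewed, at most 10 in all, crops included, and the job is handed in when it is done.

```bash
mkdir -p pics
cat > h.py <<'E'
from bench import arm
import numpy as np, cv2
def snap(n,f):
    d=arm.get_image(n); cv2.imwrite('pics/'+f+'.png',cv2.cvtColor(d['image'],cv2.COLOR_RGB2BGR))
    np.save('pics/'+f+'.npy',d,allow_pickle=True); return d
def load(f): return np.load('pics/'+f+'.npy',allow_pickle=True).item()
def ray(d,u,v):
    r=np.array(d['rotation']).reshape(3,3)@np.array([(u-d['cx'])/d['fx'],(v-d['cy'])/d['fy'],1]); return np.array(d['xyz']),r
def onz(d,u,v,z):
    o,r=ray(d,u,v); return o+r*(z-o[2])/r[2]
def proj(d,p):
    c=np.array(d['rotation']).reshape(3,3).T@(np.array(p)-d['xyz']); return d['fx']*c[0]/c[2]+d['cx'],d['fy']*c[1]/c[2]+d['cy']
E
python3 - <<'E'
from h import *
for n in('top','side'):
    d=snap(n,n+'0'); print(n,d['fx'],d['cx'],d['cy'],d['xyz'],np.round(d['rotation'],3).tolist())
a=load('top0')['image'];b=load('side0')['image']
print(arm.read_state())
E
```

```text
top 423.68447383380243 250.76540945878682 187.00135034953323 [ 464.76186486   33.47190536 1112.9914601 ] [-0.701, 0.712, -0.031, 0.031]
side 357.3357352699375 250.98787544037572 195.07174572212432 [ 152.43677474 -390.72058221  530.53116717] [0.829, -0.317, 0.178, -0.426]
{'clock': 0.1, 'joints': array([-9.78409007e-01,  3.85521313e-01,  6.76377842e-03, -3.84191120e-04,
       -1.19401401e+00, -2.58636872e-01]), 'joint_vel': array([-2.42042658e-04, -1.00250633e-03,  3.57071262e-03,  7.04049633e-04,
        8.17520615e-05,  2.53162077e-04]), 'joint_efforts': array([-7.72753847e-04, -3.93320310e+01,  1.88927543e+01,  4.19788510e+00,
       -2.60494249e-03,  7.08824743e-06]), 'position': array([ 204.59694212, -590.01011945,  226.91388295]), 'ee_rot': array([-1.66031842e-01,  9.86119881e-01,  9.73246842e-04, -2.45044321e-04]), 'contact_force': array([-0.00328044, -0.48423594,  0.19184453]), 'wrist_torque': array([ 0.00339937, -0.01913192, -0.03428927]), 'grasp_force': 0.0, 'gripper_width': 85.25047591796955}
```

```bash
sed -i "s/np.array(d\['rotation'\]).reshape(3,3)/R.from_quat(d['rotation']).as_matrix()/; 2a from scipy.spatial.transform import Rotation as R" h.py; cat h.py | sed -n 1,4p
python3 - <<'E'
from h import *
d=load('top0'); c=proj(d,[600,0,100]); print(c)
E
```

```text
from bench import arm
import numpy as np, cv2
from scipy.spatial.transform import Rotation as R
def snap(n,f):
(np.float64(264.39886411692635), np.float64(167.4691031028272))
```

View pics/top0.png

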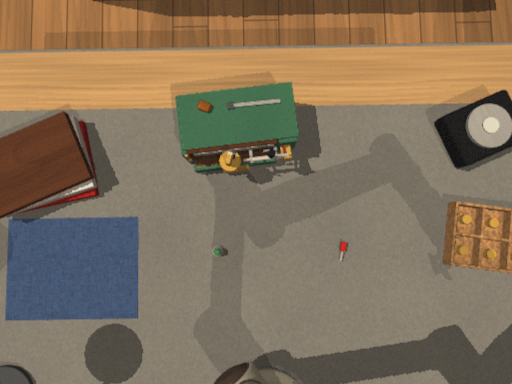

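View pics/side0.png

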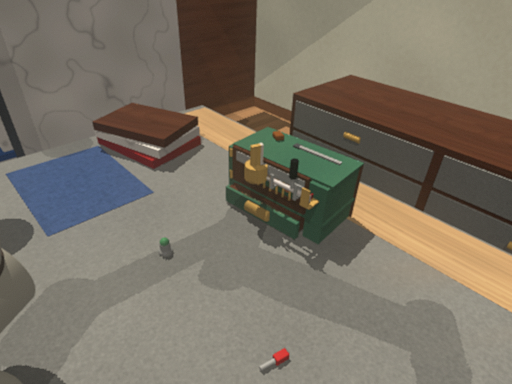

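Run:
```python
from h import *
d=load('top0'); im=d['image']; hsv=cv2.cvtColor(im,cv2.COLOR_RGB2HSV)
m=cv2.inRange(hsv,(65,80,40),(90,255,255)); m[:70]=0;m[190:]=0;m[:,:150]=0;m[:,330:]=0
c=max(cv2.findContours(m,0,2)[0],key=cv2.contourArea)
ap=cv2.approxPolyDP(c,3,True)[:,0]
for p in ap: print(p,np.round(onz(d,*p,148),1))
s=load('side0')
t=cv2.resize(im[78:178,170:305],None,fx=5.9,fy=5.9,interpolation=cv2.INTER_CUBIC)[:, :800]
u=cv2.resize(s['image'][120:240,215:370],None,fx=5,fy=5,interpolation=cv2.INTER_CUBIC)
cv2.imwrite('pics/tc.png',t[...,::-1]);cv2.imwrite('pics/sc.png',u[...,::-1])
```

```text
[290  83] [791.5 -61.7 148. ]
[176  97] [762.1 204.6 148. ]
[183 155] [625.3 188.4 148. ]
[190 147] [643.7 172.3 148. ]
[272 137] [664.3 -17.2 148. ]
[278 139] [659.4 -31.  148. ]
[278 145] [645.3 -30.7 148. ]
[294 146] [642.4 -67.5 148. ]
[297 129] [682.2 -75.4 148. ]
```

View pics/tc.png

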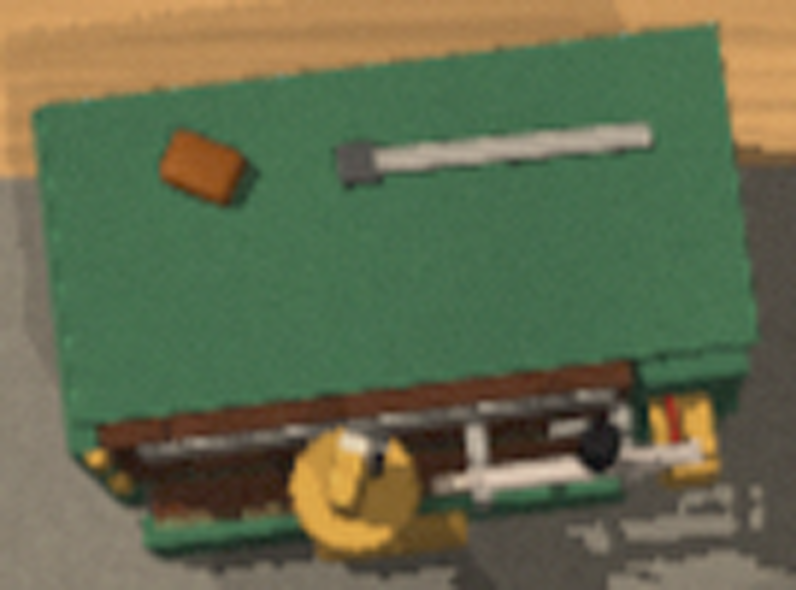

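View pics/sc.png

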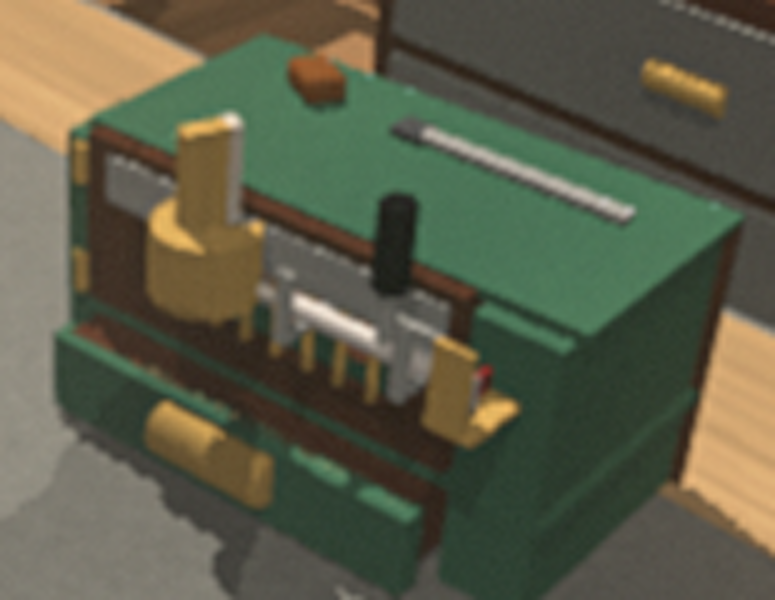

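Run:
```python
from h import *
d=load('top0'); s=load('side0')
T=lambda x,y:(170+x/5.9-.4,78+y/5.9-.4); S=lambda x,y:(215+x/5-.4,120+y/5-.4)
def tri(a,b):
    o1,r1=ray(d,*a);o2,r2=ray(s,*b);A=np.c_[r1,-r2];k=np.linalg.lstsq(A,o2-o1,rcond=None)[0]
    p,q=o1+k[0]*r1,o2+k[1]*r2; return np.round((p+q)/2,1),round(np.linalg.norm(p-q),1)
print('roof BL,BR,FR')
for t,u in(((36,105),(268,35)),((720,25),(742,215)),((757,345),(596,333))):
    print(np.round(onz(d,*T(*t),148),1),np.round(onz(s,*S(*u),148),1),tri(T(*t),S(*u)))
print('knob top',np.round(onz(d,*T(600,445),196),1),np.round(onz(s,*S(398,203),196),1),tri(T(600,445),S(398,203)))
print('collar top c',np.round(onz(d,*T(357,490),148),1))
# paddle masks in side: white end & brass near
b,hs=s,cv2.cvtColor(s['image'],cv2.COLOR_RGB2HSV)
th=np.radians(6.3);ex=np.array([np.cos(th),np.sin(th),0]);ey=np.array([-np.sin(th),np.cos(th),0])
O=np.array([637.6,56.1,0])
for n,p in(('knobtop',O-28*ex-65*ey+[0,0,196]),('collar',O-28*ex+30*ey+[0,0,148]),('padtop',O-28*ex+30*ey+[0,0,194])):
    u=np.array(proj(d,p));v=np.array(proj(s,p));print(n,p.round(1),(u-[169.6,77.6])*5.9,(v-[214.6,119.6])*5)
for a in(.8,1,1.2,1.4,1.57):
    n=-np.cos(a)*ey+np.sin(a)*ex; t=np.array([-n[1],n[0],0]); C=O-28*ex+30*ey+[0,0,194]
    print(a,[(tuple(((np.array(proj(d,C+i*13*n+j*5*t))-[169.6,77.6])*5.9).round()),tuple(((np.array(proj(s,C+i*13*n+j*5*t))-[214.6,119.6])*5).round())) for i in(1,-1) for j in(1,-1)])
```

```text
roof BL,BR,FR
[766.  205.3 148. ] [769. 201. 148.] (array([768.2, 203.8, 147.1]), np.float64(5.1))
[794.3 -65.6 148. ] [796.5 -63.8 148. ] (array([793.6, -65.3, 149.8]), np.float64(0.2))
[665.5 -77.1 148. ] [671.5 -78.8 148. ] (array([666.8, -78.8, 149.8]), np.float64(4.9))
knob top [618.8 -12.5 196. ] [621.8 -13.8 196. ] (array([619.8, -13.5, 196.5]), np.float64(2.9))
collar top c [610.6  80.1 148. ]
knobtop [616.9 -11.6 196. ] [597.68974111 450.1114171 ] [385.1716674  204.89882019]
collar [606.5  82.8 148. ] [350.13072964 500.50908643] [192.60499081 227.12498808]
padtop [606.5  82.8 194. ] [343.60276902 482.56620262] [195.78129149 129.61672217]
0.8 [((np.float64(354.0), np.float64(447.0)), (np.float64(226.0), np.float64(124.0))), ((np.float64(376.0), np.float64(463.0)), (np.float64(229.0), np.float64(135.0))), ((np.float64(312.0), np.float64(502.0)), (np.float64(163.0), np.float64(124.0))), ((np.float64(333.0), np.float64(518.0)), (np.float64(165.0), np.float64(136.0)))]
1 [((np.float64(347.0), np.float64(446.0)), (np.float64(223.0), np.float64(121.0))), ((np.float64(371.0), np.flo
[... 518 characters left out ...]
at64(173.0), np.float64(141.0)))]
1.4 [((np.float64(332.0), np.float64(447.0)), (np.float64(212.0), np.float64(117.0))), ((np.float64(359.0), np.float64(449.0)), (np.float64(228.0), np.float64(125.0))), ((np.float64(328.0), np.float64(517.0)), (np.float64(163.0), np.float64(134.0))), ((np.float64(355.0), np.float64(518.0)), (np.float64(179.0), np.float64(143.0)))]
1.57 [((np.float64(326.0), np.float64(450.0)), (np.float64(207.0), np.float64(115.0))), ((np.float64(353.0), np.float64(447.0)), (np.float64(226.0), np.float64(123.0))), ((np.float64(334.0), np.float64(519.0)), (np.float64(166.0), np.float64(136.0))), ((np.float64(361.0), np.float64(515.0)), (np.float64(184.0), np.float64(144.0)))]
```

The top crop shows the collar at about (355,490), the paddle's white end pointing away from the robot, and the knob top at (600,445). The side crop shows the knob top at (398,203) and the paddle's white edge at about x=240. The roof size and heights agree to about 3 mm, with yaw about 5.8°. Next I go to a hover for a wrist view.

```bash
r='[-0.0365,0.0332,-0.0067,0,0,0,0.0854]'; python3 -m pendant '[[-0.0365,0.0332,-0.0067,0,0,0,0.0854],[-0.0365,0.0332,-0.0067,0,0,0,0.0854],[-0.0365,0.0332,-0.0067,0,0,0,0.0854],[-0.0365,0.0332,-0.0067,0,0,0,0.0854],[-0.0365,0.0332,-0.0067,0,0,0,0.0854],[-0.0365,0.0332,-0.0067,0,0,0,0.0854],[-0.0365,0.0332,-0.0067,0,0,0,0.0854],[-0.0365,0.0332,-0.0067,0,0,0,0.0854],[-0.0365,0.0332,-0.0067,0,0,0,0.0854],[-0.0365,0.0332,-0.0067,0,0,0,0.0854]]'
python3 -m pendant '[[-0.0365,0.0332,-0.0067,0,0,0,0.0854],[-0.0365,0.0332,-0.0067,0,0,0,0.0854],[-0.0365,0.0332,-0.0067,0,0,0,0.0854],[-0.0365,0.0332,-0.0067,0,0,0,0.0854],[-0.0365,0.0332,-0.0067,0,0,0,0.0854],[0,0,0,0,0,-8.5,0.05],[0,0,0,0,0,-8.5,0.05],[0,0,0,0,0,-8.5,0.05],[0,0,0,0,0,-8.5,0.05],[0,0,0,0,0,-8.5,0.05],[0,0,0,0,0,-8.5,0.05],[0,0,0,0,0,-8.5,0.05]]'
python3 -m pendant '[[0,0,0,0,0,-8.5,0.05],[0,0,0,0,0,-8.5,0.05],[0,0,0,0,0,-8.5,0.05],[0,0,0,0,0,-8.5,0.05],[0,0,0,0,0,-8.5,0.05],[0,0,0,0,0,-8.5,0.05],[0,0,0,0,0,-8.5,0.05],[0,0,0,0,0,-8.5,0.05],[0,0,0,0,0,-8.5,0.05],[0,0,0,0,0,0,0.05]]'
python3 - <<'E'
from h import *
d=snap('wrist','w0'); st=arm.read_state(); print(d['xyz'],d['rotation'],d['fx']); print(R.from_quat(st['ee_rot']).as_matrix().round(3),st['joints'],st['position'])
for p in([610.3,81,148],[619.6,-13,196]): print(proj(d,p))
E
```

```text
clock: 1.1
position: [441.1, -155.2, 295.1]
ee_rot: [-0.166, 0.986, 0.0, -0.0]
contact_force: [0.2, -0.1, 0.3]
gripper_width: 84.9
grasp_force: 0.0
clock: 2.3
position: [558.6, 59.4, 327.8]
ee_rot: [-0.636, 0.772, 0.0, -0.001]
contact_force: [0.4, -0.2, 0.3]
gripper_width: 49.9
grasp_force: 0.0
clock: 3.3
position: [558.6, 59.4, 327.9]
ee_rot: [0.976, -0.216, -0.001, 0.0]
contact_force: [0.1, -0.7, 0.5]
gripper_width: 49.8
grasp_force: 0.0
[625.87112099  28.56158966 474.3820597 ] [-0.53240042  0.83336294  0.12506751 -0.0800882 ] 308.3490938338764
[[ 0.906 -0.423 -0.001]
 [-0.423 -0.906 -0.   ]
 [-0.001  0.001 -1.   ]] [ 3.94196564e-01  2.23587608e-01  2.71197443e-02 -2.59776483e-04
 -1.37526535e+00  7.39509120e-01] [558.68301416  59.4041356  327.96003108]
(np.float64(216.77906524652104), np.float64(131.7336495898747))
(np.float64(303.36839510432657), np.float64(81.1044554545655))
```

View pics/w0.png

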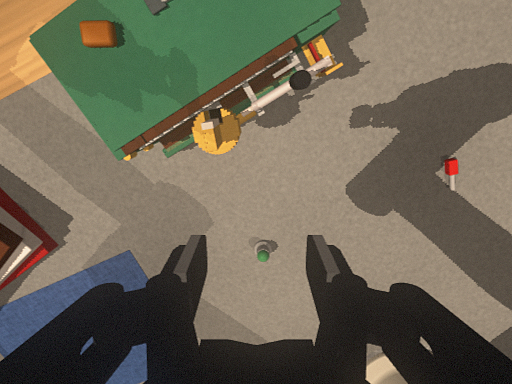

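Run:
```python
from h import *
d=load('w0'); c=d['image'][95:165,180:270]
cv2.imwrite('pics/wc.png',cv2.resize(c,None,fx=8,fy=8,interpolation=cv2.INTER_CUBIC)[...,::-1])
m=cv2.inRange(d['image'],(0,0,0),(45,45,45)); m[120:]=0; m[:60]=0; m[:,:285]=0;m[:,320:]=0
ys,xs=np.nonzero(m); print(len(xs),xs.mean(),ys.mean(),onz(d,xs.mean(),ys.mean(),190))
```

```text
26 294.96153846153845 78.03846153846153 [624.85607881  -8.22815054 190.        ]
```

View pics/wc.png

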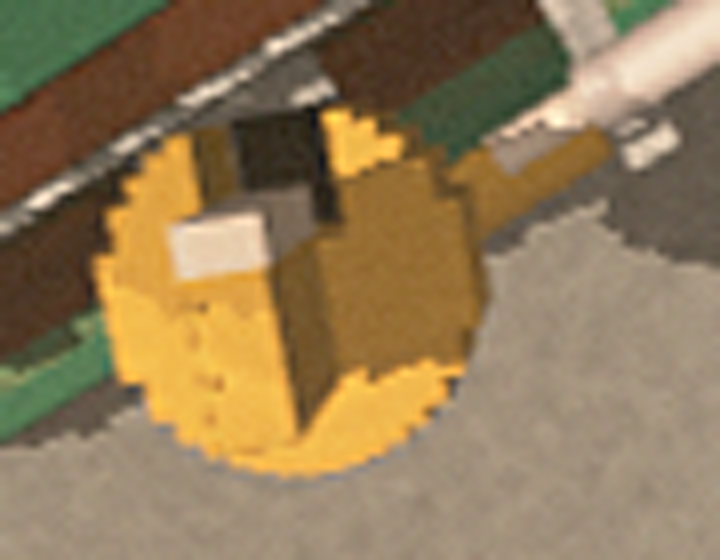

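The wrist crop shows the paddle's top face: white-end corners at about (170,225) and (262,212), with its long right edge running down to (297,440). The collar circle is centred at about (292,290).

Run:
```python
from h import *
d=load('w0'); P=lambda x,y,z:onz(d,180+x/8-.44,95+y/8-.44,z)
a,b,c,e=P(170,225,194),P(262,212,194),P(297,440,194),P(205,450,194)
print(a.round(1),b.round(1),c.round(1),e.round(1),'len',np.linalg.norm(b-c),'wid',np.linalg.norm(a-b))
v=b-c; v2=a-b; print('az long',np.degrees(np.arctan2(v[1],v[0])),'az from short',np.degrees(np.arctan2(v2[1],v2[0]))-90,'centre',(a+b+c+e)/4)
print('collar',P(292,290,148).round(1),'knob top',onz(d,299,79,196).round(1))
g=[P(0,225,148),P(310,0,148)];v=g[1]-g[0];print('gate az?',np.degrees(np.arctan2(v[1],v[0])))
```

```text
[625.6  82.9 194. ] [622.5  73.  194. ] [598.2  81.  194. ] [601.6  91.1 194. ] len 25.662812727568504 wid 10.403783018945484
az long -18.283434458882752 az from short -17.02435401789637 centre [611.96385515  81.98347563 194.        ]
collar [611.5  81.2 148. ] knob top [622.7 -10.3 196. ]
gate az? -80.78110907584023
```

```bash
python3 -m pendant '[[0,0,0,0,0,-7,0.05],[0.0217,-0.0187,0,0,0,0,0.05],[0.0217,-0.0187,0,0,0,0,0.05],[0,0,0.04,0,0,0,0.05],[0,0,0.04,0,0,0,0.05],[0,0,0,0,0,0,0.05]]'
python3 - <<'E'
from h import *
st=arm.read_state();M=R.from_quat(st['ee_rot']).as_matrix();print(np.degrees(np.arctan2(M[1,1],M[0,1]))%360, (M.T@(np.array([611.5,81.6,188])-st['position'])).round(1))
E
```

```text
clock: 3.95
position: [608.1, 81.0, 241.5]
ee_rot: [0.988, -0.157, -0.007, 0.003]
contact_force: [1.2, -0.1, -0.8]
gripper_width: 49.9
grasp_force: 0.0
251.92621825728526 [ 3.7 -2.  53.5]
```

```bash
python3 -m pendant '[[0,0,0.025,0,0,0,0.05],[0,0,0.025,0,0,0,0.05],[0,0,0.005,0,0,0,0.05],[0,0,0,0,0,0,0.05],[0,0,0,0,0,0,0.05]]'
python3 - <<'E'
from h import *
st=arm.read_state();M=R.from_quat(st['ee_rot']).as_matrix();print(np.degrees(np.arctan2(M[1,1],M[0,1]))%360, (M.T@(np.array([611.5,81.6,188])-st['position'])).round(1))
E
```

```text
clock: 4.45
position: [613.0, 81.9, 195.8]
ee_rot: [0.988, -0.155, 0.002, -0.001]
contact_force: [-0.1, 1.0, 0.4]
gripper_width: 50.1
grasp_force: 0.0
252.11579115954038 [-1.3  0.8  7.8]
```

```bash
python3 -m pendant '[[0,0,0.007,0,0,0,0.05],[0,0,0,0,0,0,0.03],[0,0,0,0,0,0,0.02],[0,0,0,0,0,0,0.0],[0,0,0,0,0,0,0.0],[0,0,0,0,0,0,0.0],[0,0,0,0,0,0,0.0]]'; python3 -c "
from h import *
s=arm.read_state();print(s['wrist_torque'],s['joints'])"
```

```text
clock: 5.15
position: [611.8, 81.5, 186.9]
ee_rot: [0.988, -0.155, 0.0, 0.0]
contact_force: [-0.9, -1.8, 2.6]
gripper_width: 7.0
grasp_force: 58.7
[-0.31741715  0.26691934 -0.01109832] [ 3.94530057e-01  4.01487124e-01 -7.27824767e-02  4.81418739e-04
 -1.09618536e+00  8.64114651e-01]
```

```bash
python3 -m pendant '[[0,0,0,0,0,5.5,0],[0,0,0,0,0,5.5,0],[0,0,0,0,0,5.5,0],[0,0,0,0,0,5.5,0]]'; python3 -m pendant '[[0,0,0,0,0,5.5,0],[0,0,0,0,0,5.5,0],[0,0,0,0,0,5.5,0],[0,0,0,0,0,5.5,0],[0,0,0,0,0,5.5,0],[0,0,0,0,0,5.5,0],[0,0,0,0,0,5.5,0],[0,0,0,0,0,5.8,0]]'
python3 -m pendant '[[0,0,0,0,0,0,0],[0,0,0,0,0,0,0],[0,0,0,0,0,0,0]]'
python3 - <<'E'
from h import *
st=arm.read_state();M=R.from_quat(st['ee_rot']).as_matrix();print(np.degrees(np.arctan2(M[1,1],M[0,1]))%360,st['wrist_torque'],st['joints'][5]); snap('side','s1')
s=load('s1')['image'][110:240,200:370];cv2.imwrite('pics/s1c.png',cv2.resize(s,None,fx=4.5,fy=4.5,interpolation=cv2.INTER_CUBIC)[...,::-1])
E
```

```text
clock: 5.55
position: [611.9, 81.7, 186.9]
ee_rot: [0.939, -0.343, 0.0, -0.0]
contact_force: [-1.6, -0.8, 1.8]
gripper_width: 6.8
grasp_force: 58.7
clock: 6.35
position: [612.2, 81.9, 186.9]
ee_rot: [0.741, -0.672, 0.0, -0.001]
contact_force: [0.4, -0.5, 2.5]
gripper_width: 7.0
grasp_force: 58.7
clock: 6.65
position: [612.2, 81.8, 186.9]
ee_rot: [0.743, -0.67, 0.0, -0.001]
contact_force: [-0.1, -0.6, 3.4]
gripper_width: 7.2
grasp_force: 58.8
185.91215110550155 [-0.07255289 -0.12627375 -0.02938201] -0.2916757424213513
```

```bash
python3 -m pendant '[[0,0,0,0,0,0,0.03],[0,0,0,0,0,0,0.05],[0,0,0,0,0,0,0.05],[0,0,-0.03,0,0,0,0.05],[0,0,-0.04,0,0,0,0.05],[0,0,-0.04,0,0,0,0.05],[0,0,-0.03,0,0,0,0.05],[0,0,0,0,0,0,0.05],[0,0,0,0,0,0,0.05]]'
python3 - <<'E'
from h import *
d=snap('wrist','w2'); print(proj(d,[612,82,148]),proj(d,[621,-13,196]))
st=arm.read_state(); print(st['position'])
cv2.imwrite('pics/w2c.png',cv2.resize(d['image'],None,fx=1.56,fy=1.56,interpolation=cv2.INTER_CUBIC)[...,::-1])
E
```

```text
clock: 7.6
position: [611.5, 81.9, 326.4]
ee_rot: [0.742, -0.67, -0.0, -0.0]
contact_force: [0.1, 0.4, -1.5]
gripper_width: 50.1
grasp_force: 0.0
(np.float64(255.05378464000216), np.float64(167.52741243700666)) (np.float64(255.6423420832513), np.float64(69.03239572868652))
[611.06331083  81.75593275 325.11718162]
```

View pics/w2c.png

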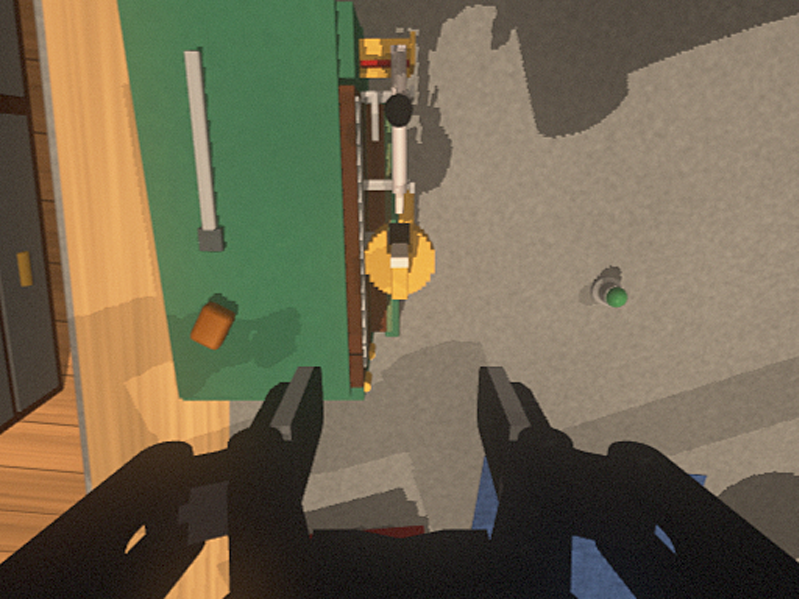

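The notch at (399,235) lines up with the bolt's tail at (399,205), and the knob is at (399,110), within 2 px of the prediction. Next is the knob.

```bash
python3 -m pendant '[[0.0315,0,0,0,0,0,0.05],[0.0315,0,0,0,0,0,0.05],[0.0315,0,0,0,0,0,0.05],[0,0,0.04,0,0,0,0.05],[0,0,0.04,0,0,0,0.05],[0,0,0.03,0,0,0,0.05],[0,0,0.017,0,0,0,0.05],[0,0,0,0,0,0,0.05],[0,0,0,0,0,0,0.05],[0,0,0.006,0,0,0,0.05],[0,0,0,0,0,0,0.05]]'
```

```text
clock: 8.75
position: [621.3, -12.2, 193.5]
ee_rot: [0.742, -0.67, -0.0, -0.0]
contact_force: [0.0, -1.0, -1.2]
gripper_width: 50.0
grasp_force: 0.0
```

```bash
python3 -m pendant '[[0,0,0.006,0,0,0,0.04],[0,0,0,0,0,0,0.025],[0,0,0,0,0,0,0],[0,0,0,0,0,0,0],[0,0,0,0,0,0,0],[0,0,0,0,0,0,0],[0,0,0,0,0,0,0]]'
```

```text
clock: 9.45
position: [621.6, -12.2, 187.7]
ee_rot: [0.742, -0.67, 0.0, -0.0]
contact_force: [0.8, 0.3, 0.3]
gripper_width: 11.3
grasp_force: 58.6
```

```bash
python3 -m pendant '[[0,0,-0.004,0,0,0,0],[0,0,-0.004,0,0,0,0],[0,0,-0.003,0,0,0,0],[0,0,0,0,0,0,0],[0,0,0,0,0,0,0]]'
```

```text
clock: 9.95
position: [621.2, -12.3, 198.5]
ee_rot: [0.742, -0.67, -0.0, -0.0]
contact_force: [1.2, 0.3, -1.4]
gripper_width: 11.3
grasp_force: 58.6
```

```bash
python3 -m pendant '[[-0.004,0,0,0,0,0,0],[-0.004,0,0,0,0,0,0],[-0.004,0,0,0,0,0,0],[0,0,0,0,0,0,0],[0,0,0,0,0,0,0]]'; python3 -m pendant '[[-0.004,0,0,0,0,0,0],[-0.004,0,0,0,0,0,0],[-0.003,0,0,0,0,0,0],[0,0,0,0,0,0,0],[0,0,0,0,0,0,0],[0,0,0,0,0,0,0]]'
```

```text
clock: 10.45
position: [620.0, -0.4, 198.4]
ee_rot: [0.742, -0.67, 0.0, 0.0]
contact_force: [0.7, -1.4, -2.9]
gripper_width: 11.6
grasp_force: 58.6
clock: 11.05
position: [618.9, 10.5, 198.4]
ee_rot: [0.742, -0.67, 0.0, 0.0]
contact_force: [0.9, -3.2, -1.1]
gripper_width: 11.5
grasp_force: 58.6
```

```bash
python3 -m pendant '[[-0.0011,0.006,0,0,0,2,0],[-0.0011,0.006,0,0,0,2,0],[-0.0011,0.006,0,0,0,2,0],[-0.0011,0.006,0,0,0,2,0],[-0.0011,0.006,0,0,0,2,0],[0,0,0,0,0,0,0]]'; python3 -m pendant '[[-0.0011,0.006,0,0,0,2,0],[-0.0011,0.006,0,0,0,2,0],[-0.0011,0.006,0,0,0,2,0],[-0.0011,0.006,0,0,0,2,0],[-0.0011,0.006,0,0,0,2,0],[0,0,0,0,0,0,0],[0,0,0,0,0,0,0],[0,0,0,0,0,0,0],[0,0,0,0,0,0,0],[0,0,0,0,0,0,0]]'
python3 - <<'E'
from h import *
d=snap('side','s3'); cv2.imwrite('pics/s3c.png',cv2.resize(d['image'][110:250,200:380],None,fx=4.2,fy=4.2,interpolation=cv2.INTER_CUBIC)[...,::-1]); print(arm.read_state()['joint_vel'].round(4))
E
```

```text
clock: 11.65
position: [588.4, 15.0, 198.7]
ee_rot: [-0.681, 0.732, -0.0, 0.0]
contact_force: [2.5, -3.6, -1.2]
gripper_width: 11.5
grasp_force: 58.6
clock: 12.65
position: [560.1, 24.7, 198.3]
ee_rot: [-0.615, 0.789, 0.0, -0.0]
contact_force: [1.7, -4.0, -2.0]
gripper_width: 11.5
grasp_force: 58.7
[ 0.003  -0.0017 -0.0001 -0.0011  0.0004 -0.    ]
```

View pics/s3c.png

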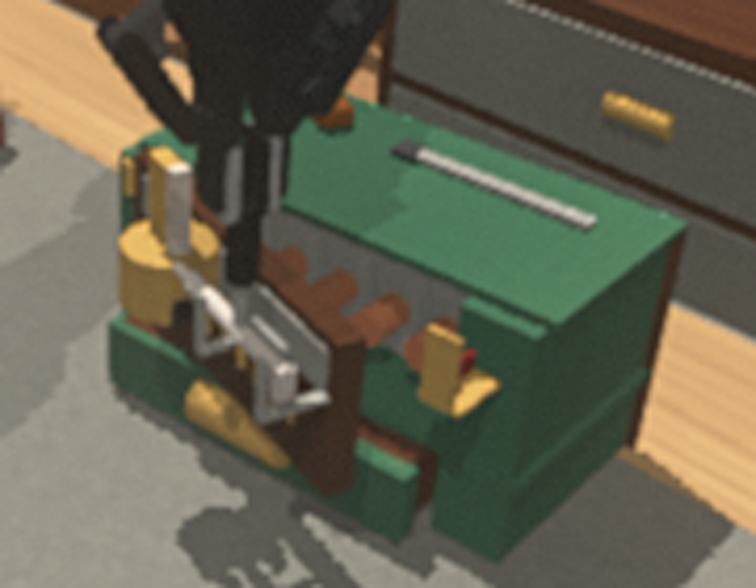

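The gate stands ajar with the bolt's tail in the notch at about (180,275), and the fingers hold the black knob at (240,240). The key cap and adjuster haven't moved.

```bash
python3 -c "
from bench import arm
print(arm.job_done())"
```

```text
the job is handed in; nothing more can be done
None
```

I handed the job in at about 12.7 s of the 45 s allowed: collar notch lined up with the tail, bolt lifted and drawn about 23 mm into it, gate held about 20° ajar by the gripped knob (58.7 N); no verdict came back.

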